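Hold the chest lid at its balance point

TASK

The yellow lid of the plywood parts chest must be held open at rest while a new lid stay is fitted. First take the jar off the lid and stand it gently, wholly on the dark mat; then take the lid's red handle bar, swing the lid up smoothly to its balance point, straight up where it would fall neither way, and keep hold of it there, without ever letting it drop or tip over backwards. Finish while gripping the bar, lid balanced, and leave the sculpture, the flowerpot and the marble tray alone.

Things in the scene. Friction and masses are not known exactly. Their poses are not given: they have to be found in the camera images.
- chest: Open plywood box, fixed to the table, 140 mm (x) by 190 mm (y) by 80 mm high; origin at the centre of its underside, on the table. Its z is up; its -x side is the front with a blue plate (towards the robot, turned up to 0.35 rad). It carries the yellow lid, hinged along the far (+x) top rim. At the start the lid lies shut; its top surface is then 88 mm above the table.
- lid (a joint): Angle of the lid: 0 shut and level, grows as the lid swings up, 1.571 = straight up, the balance point (all its weight is in the lid's own plane, over the hinge); the stop far behind is at 2.7. The hinge is nearly free: below 1.571 the lid falls shut, above it falls over backwards. Lid about 0.25 kg (0.18 to 0.35), 132 mm long from near the hinge, 190 mm wide, 8 mm thick.
- lid_hinge (a point): Point on the hinge axis at the middle of the lid's width, 84 mm above the table, 70 mm along the chest's +x from the chest's centre. Its axes are the lid's: y along the hinge axis, -x towards the handle, z out of the lid's upper face when shut.
- lid_handle (a point): Middle of the red handle bar: a round bar 12 mm in diameter, parallel to the hinge, 90 mm long between two grey arms (78 mm clear between them), 185 mm from the hinge axis in the lid's plane, with a clear gap of 41 mm between bar and lid edge. Shut, it sticks out level in front of the chest, 84 mm above the table with nothing under it; straight up it is 269 mm above the table. The bar turns between gripper pads, so the hand may stay pointing down all along the arc.
- jar: Closed amber jar with a green cap, 52 mm in diameter, 75 mm high, about 0.18 kg, standing on the shut lid; origin at the centre of its underside, z up.
- mat: Square dark grey rubber mat, fixed on the table, 160 by 160 mm, 4 mm thick; origin at the centre of its underside, x and y along its sides. It lies left or right of the chest.
- tower: Sculpture of glued cups (black foot, blue, red and lime cups, blue ball), 110 mm in diameter at the foot, 173 mm high, loose; origin at the centre of its underside. On the other side of the chest from the mat. Not to be moved.
- pot: Upturned taupe flowerpot, 75 mm square, 69 mm high, loose; origin at the centre of its underside. Not to be moved.
- tray: White tray of glass marbles, 100 by 120 mm, 35 mm high, loose; origin at the centre of its underside. Not to be moved.
Things that resemble listed ones, but are neither listed nor needed, are in the scene too. Of the things like the mat, leave any that is turquoise; of the rest the larger one is meant. There is more than one size of the jar; the one meant has the size given above.

How it is judged (in metres and radians):
On the way, in this order (a step that is already met when the one before it is completed fails the run):
1. the jar stands upright and released on the mat (x of jar in the frame of mat between -0.055 and 0.055 m and y of jar in the frame of mat between -0.055 and 0.055 m and z of jar in the frame of mat below 0.009 m and angle between jar's own z axis and vertical below 0.12 rad and contact force between the fingers and jar below 0.1 N and linear speed of jar below 0.03 m/s), for 0.3 s.
2. the lid is held still by its bar at the balance point (value of joint lid between 1.496 and 1.646 rad and velocity of joint lid between -0.1 and 0.1 rad/s and contact force between the fingers and chest above 2 N), for 0.5 s.
At the end, for the whole second after the job is handed in: The lid stands within 0.075 rad (4.3 degrees) of straight up, still (under 0.1 rad/s), gripped by the fingers with more than 2 N; the jar stands upright (within 0.12 rad), untouched and at rest on the mat, its centre within 55 mm of the mat's centre along each side (all of step 1 and all of step 2); the arm keeps its last pose, push and grip.
It fails at once if the lid is raised before the jar is on the mat (value of joint lid above 0.2 rad and horizontal distance between jar and mat above 0.095 m).
It fails at once if the lid tips over backwards (past 1.9 rad) (value of joint lid above 1.9 rad).
It fails at once if the lid is let drop (falls faster than 3 rad/s) (velocity of joint lid below -3 rad/s).
It fails at once if the jar is tipped over (0.6 rad), or dropped or thrown (over 0.5 m/s with no finger on it) (angle between jar's own z axis and vertical above 0.6 rad or (linear speed of jar above 0.5 m/s and contact force between the fingers and jar below 0.05 N)).
It fails at once if the sculpture, flowerpot or marble tray is moved more than 30 mm or tipped over ((distance of tower from where it was at the start of the episode above 0.03 m or angle between tower's own z axis and vertical above 0.35 rad) or (distance of pot from where it was at the start of the episode above 0.03 m or angle between pot's own z axis and vertical above 0.35 rad) or (distance of tray from where it was at the start of the episode above 0.03 m or angle between tray's own z axis and vertical above 0.35 rad)).
It also fails if it takes over 61 s, if anything falls off the work surface, if the arm or the gripper's body presses on something with over 40 N, if the wrist force passes 120 N, or if a joint passes its speed limit or range.

ROBOT

A 6-joint arm with a two-finger parallel gripper is mounted at the origin on the work surface. World frame = base frame: x ahead of the robot, y to its left, z up, the work surface at z = 0. Lengths are in mm, angles in rad, forces in N, time in s.
With the tool pointing down it reaches from about 275 to 750 mm from the base axis. Payload 10.2 kg.
Tool frame: the origin (TCP) lies midway between the tips of the shut fingers; the grasp point (between the pads) lies 19 mm behind it; z points along the fingers, y is the line along which they close (so a half turn about z gives the same grasp; the last joint's range is limited). The gripper opens to 85 mm and grips with 20 to 120 N. Pads are 22 mm wide; open, the fingers measure 114 mm over their backs; the gripper's body (76 mm by 85 mm) begins 54 mm behind the grasp point. The pads swing forward as they close: fully open they stand 13 mm farther back than shut.
Start: joints at [1.121, 0.313, 1.498, -0, 1.331, -0.223], TCP at [118.064, 511.558, 231.294] pointing down, gripper open.
Joint ranges: [-2.94, 2.94], [-0.97, 2.17], [0.19, 2.56], [-1.23, 4.37], [0.02, 3.11], [-2.88, 2.88]. Speed limits (rad/s): [2.39, 2.39, 3.01, 3.14, 3.14, 3.14].

INTERFACE

Orientations are given as a unit quaternion [w, x, y, z].
In Python, from rig import ctrl gives the robot as it stands.
- The arm moves only by the tool send_rows, never from a script. Its argument "targets" is a list of rows, each an object with "offset": the shift along the world's x, y, z in cm, a list of three; "spin": the turn about the world's z in rad. A call has 1 to 8 rows; each row is the pose to reach, as a shift and turn from the pose commanded when the call began; what a row does not reach only later rows make up. A row lasts 1/12 s, in which the tool goes at most 41.7 mm and 7.16 degrees, less where a joint would pass 70% of its speed; a pose out of reach is approached as far as the arm can. A call with a gripper value outside its range is refused whole. "grip" is the opening, from 0 (shut) to 1 (fully open), set as the call begins (left out, the last holds). The fingers move at their own pace and stop on an object; "squeeze" is the grip in N (left out, the last holds). Time passes only in rows, so rows that repeat a pose let the fingers close. It gives the time, the measured TCP pose, the force, the opening and the grip force at its end, in the units of the state.
- ctrl.sense(): the state, without advancing time (a new reading comes with each control period).
- ctrl.capture(name): name is "scene" or "side" or "wrist"; returns (picture, depth): 420x560x3 uint8, red, green, blue; 420x560 float32, mm along the optical axis (not along the pixel's ray), 0 where there is no reading.
- ctrl.calibration(name): a dict with "fx", "fy", "cx", "cy" (pixels), "view" (4x4, takes a point from world to camera coordinates); the wrist camera has in their place "mount" (4x4, takes a point from camera to tool coordinates, whose origin is the TCP and whose axes are the flange's). Camera axes: x right, y down, z forward; pixel columns grow to the right and rows downward; lengths in mm; the calibration is good to about 2 mm. A picture is of the moment at which its call begins: read the wrist's pose just before it. calibration takes no time and is no camera call.
- ctrl.finish_job(): hands the job in; it is judged then, once.
Trained networks look in the newest picture that a camera, given by its name, has taken for a name from the list of things; names that differ only in an ending like _2 or _b are one class to them, and where a whole thing is asked for, a point or a joint stands for the part that bears it (a point fixed in the world has none). Each returns a list of dicts, best first, with "conf" (0 to 1); they miss things now and then, are a little off and sometimes report something else, mostly with a low value. They report only what shows in the picture. A call takes as long as a camera call. They do not tell look-alikes from the thing itself.
- ctrl.search_frame(camera, query): "box" ([left, top, right, bottom] in pixels, round what is visible of it).
- ctrl.place_of(camera, query): "uv" ([column, row] in pixels: a listed point, or the origin of a listed thing).
The state is a dict: "time_s": time; "joints": joint angles; "dq": joint speeds; "tau": joint torques, N m; "eef_pos": TCP position; "ee_rot": TCP orientation; "force": force on the tool from outside, world axes, zero at the start; "wrist_torque": the same for the moment, N m; "grip_width": opening from 0.0 (shut) to 1.0 (fully open); "grip_force": force on a finger pad.
Only numpy, scipy, OpenCV 4.12 (cv2) and the standard library are available. Lean on these libraries where they do the work, as an engineer would, in place of code of your own. Each camera call takes 0.05 s, during which the arm holds its last target. There are 200 camera calls.

## Working session

There is one attempt and no reset: what is moved stays moved. The work goes in short steps, Python scripts to look and compute and a tool call to move; the robot and the scene stay as the last step left them, time stands still between calls to the robot, and variables do not carry over. Pictures are saved under pics/ and viewed, at most 10 in all, crops included, and the job is handed in when it is done.

Besides the shell and the picture viewer there is one more tool, called after ">>>" in YAML: its name, and indented under it one key for each argument. send_rows: Moves the arm, as the interface text tells. Its arguments: {"type":"object","properties":{"targets":{"type":"array"},"grip":{"type":"number"},"squeeze":{"type":"number"}},"required":["targets"]}

```bash
ls; mkdir -p pics; cat > h.py <<'E'
import numpy as np, cv2
from rig import ctrl
from scipy.spatial.transform import Rotation as R
def T(q,p):
    M=np.eye(4); M[:3,:3]=R.from_quat([q[1],q[2],q[3],q[0]]).as_matrix(); M[:3,3]=p; return M
def cam2world(name,s=None):
    c=ctrl.calibration(name)
    if name=='wrist': return T(s['ee_rot'],s['eef_pos'])@np.array(c['mount'])
    return np.linalg.inv(np.array(c['view']))
def cloud(name,d,M):
    c=ctrl.calibration(name); v,u=np.mgrid[:d.shape[0],:d.shape[1]]
    P=np.stack([(u-c['cx'])/c['fx']*d,(v-c['cy'])/c['fy']*d,d],-1)
    W=P@M[:3,:3].T+M[:3,3]; W[d==0]=np.nan; return W
def onplane(name,uv,z,M):
    c=ctrl.calibration(name); r=M[:3,:3]@np.array([(uv[0]-c['cx'])/c['fx'],(uv[1]-c['cy'])/c['fy'],1]); o=M[:3,3]
    return o+r*(z-o[2])/r[2]
E
python3 - <<'E'
from h import *
for n in ['scene','side']:
    p,d=ctrl.capture(n); cv2.imwrite(f'pics/{n}0.png',p[:,:,::-1]); M=cam2world(n); W=cloud(n,d,M); np.save(n+'.npy',W); np.save(n+'_p.npy',p)
    print(n,M[:3,3].round())
    for q in ['jar','mat','chest','lid_handle','lid_hinge','tower','pot','tray']:
        z={'lid_handle':84,'lid_hinge':84,'jar':88}.get(q,0)
        for r in ctrl.place_of(n,q)[:4]: print(q,round(r['conf'],2),np.round(r['uv']),onplane(n,r['uv'],z,M).round())
E
```

```text
pics
scene [1061.  562.  768.]
jar 0.97 [260. 235.] [559.  18.  88.]
jar 0.56 [314. 300.] [613. 225.  88.]
mat 0.95 [316. 220.] [351.  12.   0.]
mat 0.91 [264. 150.] [ 209. -330.    0.]
mat 0.89 [214. 180.] [ 428. -314.    0.]
chest 0.93 [248. 266.] [587.   5.   0.]
chest 0.24 [220. 253.] [606. -73.   0.]
lid_handle 0.66 [285. 217.] [471.  11.  84.]
lid_hinge 0.9 [220. 252.] [655.  -5.  84.]
tower 0.86 [404. 298.] [412. 315.   0.]
pot 0.77 [137. 228.] [ 699. -292.    0.]
pot 0.43 [260. 234.] [493. -53.   0.]
tray 0.65 [296. 376.] [712. 273.   0.]
side [415. 630. 860.]
jar 0.82 [239. 212.] [561.  12.  88.]
jar 0.8 [243. 293.] [530. 224.  88.]
mat 0.86 [299. 148.] [ 422. -307.    0.]
mat 0.82 [372. 146.] [ 204. -322.   -0.]
mat 0.67 [324. 234.] [355.   8.   0.]
chest 0.79 [234. 227.] [585.  -7.   0.]
lid_handle 0.6 [278. 211.] [470.   5.  84.]
lid_hinge 0.86 [203. 208.] [649.  -0.  84.]
lid_hinge 0.33 [209. 151.] [ 665. -198.   84.]
tower 0.73 [303. 350.] [405. 305.   0.]
pot 0.93 [209. 152.] [ 693. -286.    0.]
tray 0.62 [158. 327.] [719. 265.   0.]
```

View pics/scene0.png

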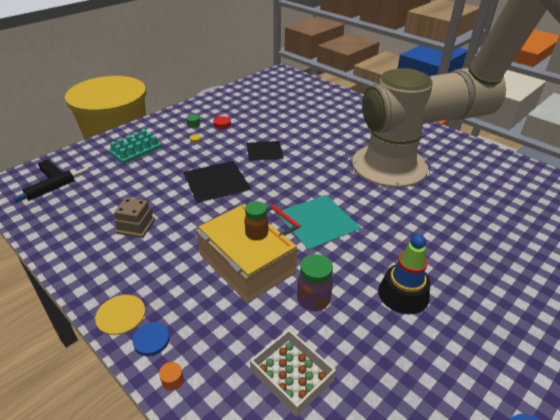

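View pics/side0.png

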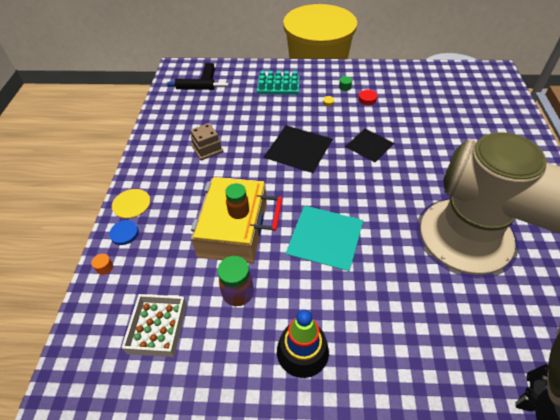

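Candidates for the jar are the one on the lid, scene (257,220) and side (237,200), and the larger jar on the table, scene (316,283), which is a look-alike. Candidates for the mat are the larger black square, scene (216,181) and side (299,148), the small black one, scene (265,150), and the turquoise one, scene (320,220). I choose the lid jar and the larger black square. I'll measure both by depth and check them in a crop.

```bash
python3 - <<'E'
from h import *
for n in ['scene','side']:
    W=np.load(n+'.npy'); p=np.load(n+'_p.npy'); h=cv2.cvtColor(p,cv2.COLOR_RGB2HSV); X,Y,Z=W[...,0],W[...,1],W[...,2]
    def rect(m,t):
        m=cv2.morphologyEx(m.astype(np.uint8),cv2.MORPH_OPEN,np.ones((2,2)))>0
        q=W[m]; r=cv2.minAreaRect(q[:,:2].astype(np.float32)); print(n,t,len(q),'ctr',np.round(r[0]),'size',np.round(r[1]),'ang',round(r[2],1),'z',np.nanmedian(q[:,2]).round(1), 'rng',np.percentile(q[:,2],[2,98]).round())
    near=lambda x,y,r:(np.hypot(X-x,Y-y)<r)
    rect(near(560,15,60)&(Z>156),'captop')
    rect(near(560,15,60)&(Z>100)&(Z<150),'jarbody')
    rect(near(530,224,90)&(Z>40),'bigjar')
    rect(near(425,-310,150)&(h[...,2]<60)&(Z<15)&(X>330),'mat')
    rect(near(205,-325,90)&(h[...,2]<60)&(Z<15)&(X<330),'smallmat')
    hue=h[...,0]
    rect(near(470,8,80)&((hue<6)|(hue>172))&(h[...,1]>150)&(h[...,2]>90)&(Z>60),'bar')
    rect(near(585,0,140)&(hue>20)&(hue<32)&(h[...,1]>150)&(abs(Z-88)<6),'lid')
    rect(near(410,310,100)&(Z>15),'tower'); rect(near(695,-290,80)&(Z>50),'pot'); rect(near(715,270,110)&(Z>15),'tray')
c=np.load('side_p.npy')[110:270,180:380]; cv2.imwrite('pics/crop1.png',cv2.resize(c[:,:,::-1],None,fx=3.5,fy=3.5,interpolation=cv2.INTER_CUBIC))
E
```

```text
scene captop 278 ctr [496. -51.] size [227.  41.] ang 44.6 z 162.1 rng [nan nan]
scene jarbody 413 ctr [501. -21.] size [191.  45.] ang 30.0 z 122.9 rng [nan nan]
scene bigjar 1357 ctr [508. 176.] size [157.  48.] ang 19.2 z 92.8 rng [nan nan]
scene mat 1689 ctr [ 426. -303.] size [159. 158.] ang 68.0 z 3.5 rng [nan nan]
scene smallmat 568 ctr [ 211. -321.] size [107. 108.] ang 52.1 z 2.9 rng [nan nan]
scene bar 123 ctr [459.   5.] size [95. 66.] ang 39.0 z 88.1 rng [84. 91.]
scene lid 2780 ctr [582.   3.] size [185. 134.] ang 83.7 z 87.4 rng [nan nan]
scene tower 2461 ctr [334. 279.] size [241.  75.] ang 30.2 z 59.6 rng [nan nan]
scene pot 580 ctr [ 667. -307.] size [133.  58.] ang 27.1 z 67.1 rng [nan nan]
scene tray 2560 ctr [709. 269.] size [118. 118.] ang 86.9 z 19.1 rng [nan nan]
side captop 283 ctr [550. -12.] size [95. 42.] ang 67.9 z 162.7 rng [nan nan]
side jarbody 335 ctr [550.   4.] size [75. 41.] ang 53.9 z 123.0 rng [nan nan]
side bigjar 1203 ctr [540. 162.] size [113.  56.] ang 62.1 z 103.3 rng [nan nan]
side mat 1859 ctr [nan nan] size [0. 0.] ang 0.0 z 3.9 rng [nan nan]
side smallmat 821 ctr [ 211. -321.] size [105. 101.] ang 51.2 z 3.3 rng [nan nan]
side bar 147 ctr [471. -18.] size [154.  20.] ang 84.2 z 88.5 rng [-0. 92.]
side lid 2538 ctr [581.   1.] size [185. 127.] ang 84.1 z 88.1 rng [nan nan]
side tower 2334 ctr [392. 295.] size [120.  76.] ang 51.7 z 59.3 rng [nan nan]
side pot 416 ctr [ 708. -331.] size [144.  70.] ang 110.8 z 67.9 rng [nan nan]
side tray 2070 ctr [715. 260.] size [133.  99.] ang 87.5 z 19.2 rng [nan nan]
```

View pics/crop1.png

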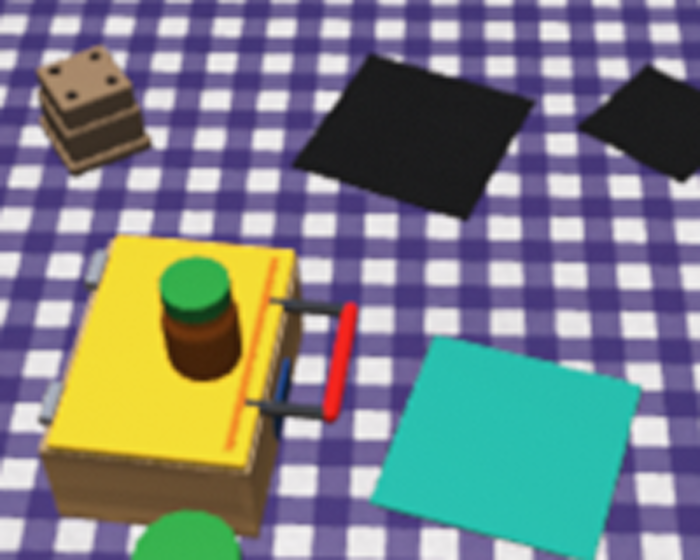

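The crop shows the lid jar with its cap at about (195,290), the large black mat centred near (415,135), and the red bar at (340,360). These match the description. Next: the refined numbers and the tool yaw.

```bash
python3 - <<'E'
from h import *
s=ctrl.sense(); print(s['time_s'],np.round(s['eef_pos'],1),T(s['ee_rot'],[0,0,0])[:3,:3].round(3).tolist())
for n in ['scene','side']:
    W=np.load(n+'.npy'); p=np.load(n+'_p.npy'); h=cv2.cvtColor(p,cv2.COLOR_RGB2HSV); X,Y,Z=W[...,0],W[...,1],W[...,2]; hue=h[...,0]
    near=lambda x,y,r:(np.hypot(X-x,Y-y)<r)
    q=W[near(560,15,60)&(abs(Z-163)<2.5)]; r=cv2.minEnclosingCircle(q[:,:2].astype(np.float32)); print('cap',len(q),q.mean(0).round(1),r)
    q=W[near(470,8,80)&((hue<8)|(hue>172))&(h[...,1]>150)&(abs(Z-86)<6)]; q=q[np.abs(q[:,0]-np.median(q[:,0]))<15]
    print('bar',len(q),q.min(0).round(),q.max(0).round(),np.median(q,0).round(1),'yaw fit dx/dy',np.polyfit(q[:,1],q[:,0],1))
    q=W[near(582,2,140)&(hue>20)&(hue<32)&(h[...,1]>150)&(abs(Z-88)<3)]; r=cv2.minAreaRect(q[:,:2].astype(np.float32)); print('lid',r)
    q=W[near(425,-305,118)&(h[...,2]<60)&(abs(Z-4)<4)]; print('mat',cv2.minAreaRect(q[:,:2].astype(np.float32)))
E
```

```text
0.9 [118.1 511.6 231.3] [[-0.974, 0.225, -0.0], [0.225, 0.974, 0.0], [0.0, 0.0, -1.0]]
cap 238 [562.4  11.2 162.5] ((561.8322143554688, 11.022092819213867), 23.87360954284668)
bar 121 [463. -36.  83.] [481.  58.  91.] [472.4  10.6  88.2] yaw fit dx/dy [9.2395081e-02 4.7097380e+02]
lid ((582.966796875, -0.5963897705078125), (192.1103515625, 132.89637756347656), 84.37493896484375)
mat ((424.04119873046875, -308.42669677734375), (161.60011291503906, 159.28916931152344), 67.42440032958984)
cap 246 [561.   10.4 163. ] ((562.2403564453125, 10.549673080444336), 24.029834747314453)
bar 144 [462. -36.  84.] [480.  59.  92.] [470.8  14.9  89.2] yaw fit dx/dy [9.77168212e-02 4.69349840e+02]
lid ((583.17919921875, -0.8448410034179688), (189.84207153320312, 132.66201782226562), 84.41585540771484)
mat ((424.45068359375, -306.6388854980469), (160.23944091796875, 157.98072814941406), 66.98130798339844)
```

>>> send_rows:
  targets:
    - {"offset": [2, -2, 2], "spin": 0}
    - {"offset": [5, -5, 4], "spin": 0}
    - {"offset": [8, -8, 5], "spin": 0}
    - {"offset": [11, -11, 5], "spin": 0}
    - {"offset": [14, -14, 5], "spin": 0}
    - {"offset": [17, -17, 5], "spin": 0}
    - {"offset": [20, -20, 5], "spin": 0}
    - {"offset": [22, -23, 5], "spin": 0}
  grip: 1

```text
time_s: 1.57
eef_pos: [337.0, 283.4, 281.4]
ee_rot: [0.0, 0.113, 0.994, 0.0]
force: [0.2, 0.2, 0.4]
grip_width: 1.003
grip_force: 0.0
```

The two cameras agree to within 2 mm:

| Thing | Position (mm) | Notes |
|---|---|---|
| Jar | (562, 11) | cap top at z 163 |
| Bar | (471, 11) | chest yaw about −0.096 rad |
| Mat | (424, −307.5) | 160 mm square |

Moving above the jar.

>>> send_rows:
  targets:
    - {"offset": [3, -3.2, 0], "spin": 0}
    - {"offset": [6, -6.4, 0], "spin": 0}
    - {"offset": [8.5, -9.6, 0], "spin": 0}
    - {"offset": [11, -12.8, 0], "spin": 0}
    - {"offset": [13.5, -16, 0], "spin": 0}
    - {"offset": [16, -19.2, 0], "spin": 0}
    - {"offset": [18.5, -22.4, 0], "spin": 0}
    - {"offset": [21, -25.4, -1], "spin": 0}

```text
time_s: 2.23
eef_pos: [547.2, 28.6, 272.8]
ee_rot: [0.002, 0.113, 0.994, -0.0]
force: [-0.1, 0.2, 1.5]
grip_width: 0.995
grip_force: 0.0
```

>>> send_rows:
  targets:
    - {"offset": [1.4, -1.7, -1], "spin": 0}
    - {"offset": [1.4, -1.7, -3], "spin": 0}
    - {"offset": [1.4, -1.7, -5], "spin": 0}
    - {"offset": [1.4, -1.7, -5], "spin": 0}

```text
time_s: 2.57
eef_pos: [558.3, 13.7, 217.5]
ee_rot: [-0.003, 0.114, 0.994, 0.0]
force: [-0.8, 0.7, -0.8]
grip_width: 0.997
grip_force: 0.0
```

```bash
python3 - <<'E'
from h import *
s=ctrl.sense(); p,d=ctrl.capture('wrist'); cv2.imwrite('pics/w1.png',p[:,:,::-1]); M=cam2world('wrist',s); W=cloud('wrist',d,M)
print(s['time_s'],np.round(s['eef_pos'],1),np.round(s['joints'],2))
X,Y,Z=W[...,0],W[...,1],W[...,2]
q=W[(np.hypot(X-562,Y-11)<50)&(abs(Z-163)<4)]; print(len(q), q.mean(0) if len(q) else 0, cv2.minEnclosingCircle(q[:,:2].astype(np.float32)) if len(q) else 0)
for n in ['jar','lid_handle','lid_hinge']:
    for r in ctrl.place_of('wrist',n)[:2]: print(n,r, onplane('wrist',r['uv'],88 if n=='jar' else 84,M).round(1))
E
```

```text
2.5667 [558.3  13.7 217.5] [-0.19  0.4   1.41  0.    1.34 -1.53]
2812 [560.14675367   7.90831224 162.68488104] ((561.3514404296875, 7.612803936004639), 23.248445510864258)
jar {'uv': [277.7, 206.3], 'conf': 0.94} [559.7   9.1  88. ]
jar {'uv': [409.9, 155.5], 'conf': 0.77} [539.4 139.9  88. ]
lid_handle {'uv': [252.5, 112.3], 'conf': 0.84} [469.7   7.   84. ]
lid_hinge {'uv': [280.1, 285.9], 'conf': 0.98} [650.4  -9.6  84. ]
```

>>> send_rows:
  targets:
    - {"offset": [-0.1, -0.1, -2.5], "spin": 0}
    - {"offset": [-0.1, -0.1, -5], "spin": 0}
    - {"offset": [-0.1, -0.1, -7.5], "spin": 0}
    - {"offset": [-0.1, -0.1, -9.5], "spin": 0}
    - {"offset": [-0.1, -0.1, -11], "spin": 0}
    - {"offset": [-0.1, -0.1, -11.7], "spin": 0}
    - {"offset": [-0.1, -0.1, -11.7], "spin": 0}
    - {"offset": [-0.1, -0.1, -11.7], "spin": 0}

```text
time_s: 3.43
eef_pos: [559.3, 12.9, 105.6]
ee_rot: [0.001, 0.113, 0.994, -0.0]
force: [0.5, -0.3, -0.0]
grip_width: 0.999
grip_force: 0.0
```

>>> send_rows:
  targets:
    - {"offset": [0, 0, 0], "spin": 0}
    - {"offset": [0, 0, 0], "spin": 0}
    - {"offset": [0, 0, 0], "spin": 0}
    - {"offset": [0, 0, 0], "spin": 0}
    - {"offset": [0, 0, 0], "spin": 0}
    - {"offset": [0, 0, 0], "spin": 0}
    - {"offset": [0, 0, 0], "spin": 0}
    - {"offset": [0, 0, 0], "spin": 0}
  grip: 0.45
  squeeze: 30

```text
time_s: 4.1
eef_pos: [559.1, 12.5, 105.6]
ee_rot: [0.001, 0.113, 0.994, -0.0]
force: [-2.4, -2.4, 5.8]
grip_width: 0.594
grip_force: 30.7
```

Jar gripped (width 0.594 × 85 ≈ 50 mm). Lifting and carrying it to the mat.

>>> send_rows:
  targets:
    - {"offset": [0, 0, 0.5], "spin": 0}
    - {"offset": [0, 0, 1.5], "spin": 0}
    - {"offset": [0, 0, 3], "spin": 0}
    - {"offset": [0, -0.5, 4.5], "spin": 0}
    - {"offset": [-0.5, -2, 5], "spin": 0}
    - {"offset": [-1.5, -4, 5], "spin": 0}
    - {"offset": [-2.7, -6.5, 5], "spin": 0}
    - {"offset": [-4, -9, 5], "spin": 0}

```text
time_s: 4.77
eef_pos: [518.2, -77.7, 155.1]
ee_rot: [0.0, 0.113, 0.994, -0.0]
force: [0.1, -0.3, -2.0]
grip_width: 0.594
grip_force: 32.0
```

>>> send_rows:
  targets:
    - {"offset": [-1.2, -2.8, 0], "spin": 0}
    - {"offset": [-2.4, -5.6, 0], "spin": 0}
    - {"offset": [-3.6, -8.4, 0], "spin": 0}
    - {"offset": [-4.8, -11.2, 0], "spin": 0}
    - {"offset": [-6, -14, 0], "spin": 0}
    - {"offset": [-7.2, -16.8, 0], "spin": 0}
    - {"offset": [-8.3, -19.3, 0], "spin": 0}
    - {"offset": [-9.1, -21.3, 0], "spin": 0}

```text
time_s: 5.43
eef_pos: [426.7, -291.8, 155.1]
ee_rot: [0.0, 0.114, 0.994, -0.0]
force: [0.5, -0.4, -2.0]
grip_width: 0.598
grip_force: 32.0
```

>>> send_rows:
  targets:
    - {"offset": [-0.5, -1.1, 0], "spin": 0}
    - {"offset": [-0.6, -1.4, 0], "spin": 0}
    - {"offset": [-0.6, -1.4, -1], "spin": 0}
    - {"offset": [-0.6, -1.4, -3], "spin": 0}
    - {"offset": [-0.6, -1.4, -5.5], "spin": 0}
    - {"offset": [-0.6, -1.4, -8], "spin": 0}
    - {"offset": [-0.6, -1.4, -10], "spin": 0}
    - {"offset": [-0.6, -1.4, -11], "spin": 0}

```text
time_s: 6.1
eef_pos: [421.2, -301.6, 41.5]
ee_rot: [-0.002, 0.112, 0.994, 0.002]
force: [0.8, 0.2, -2.8]
grip_width: 0.594
grip_force: 32.0
```

```bash
python3 - <<'E'
from h import *
s=ctrl.sense(); print(s['time_s'],np.round(s['eef_pos'],1),s['grip_force'],s['grip_width'])
ps=[]
for n in ['scene','side']:
    p,d=ctrl.capture(n); ps.append(p[90:270,120:400,::-1]); W=cloud(n,d,cam2world(n)); X,Y,Z=W[...,0],W[...,1],W[...,2]
    h=cv2.cvtColor(p,cv2.COLOR_RGB2HSV); m=(np.hypot(X-424,Y+307)<70)&(h[...,0]>5)&(h[...,0]<75)&(h[...,1]>100)&(h[...,2]>40); q=W[m]; print(n,len(q),np.nanpercentile(q,[3,50,97],axis=0).round(1).tolist())
cv2.imwrite('pics/s2.png',cv2.resize(np.hstack(ps),None,fx=1.4,fy=1.4))
E
```

```text
6.1 [ 421.2 -301.6   41.5] 31.989786371123046 0.5940546178034593
scene 289 [[419.1, -321.3, 29.4], [442.4, -289.7, 66.6], [450.5, -273.6, 115.8]]
side 379 [[397.9, -305.7, 5.9], [421.3, -277.4, 110.0], [485.3, -245.1, 333.2]]
```

View pics/s2.png

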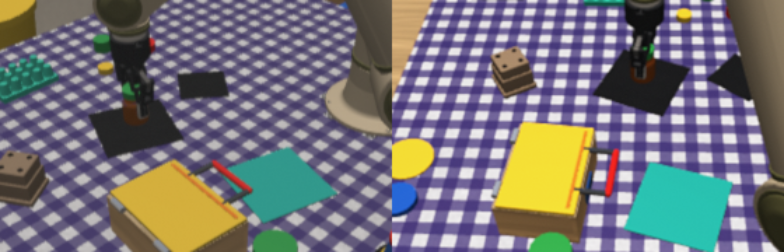

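The jar hangs upright over the mat, at (135,108) in the left view and (643,68) in the right. Lowering gently.

>>> send_rows:
  targets:
    - {"offset": [0, 0, -0.7], "spin": 0}
    - {"offset": [0, 0, -1.3], "spin": 0}
    - {"offset": [0, 0, -1.8], "spin": 0}
    - {"offset": [0, 0, -2.1], "spin": 0}
    - {"offset": [0, 0, -2.3], "spin": 0}
    - {"offset": [0, 0, -2.3], "spin": 0}
    - {"offset": [0, 0, -2.3], "spin": 0}
    - {"offset": [0, 0, -2.3], "spin": 0}

```text
time_s: 6.87
eef_pos: [421.7, -304.2, 21.7]
ee_rot: [0.0, 0.113, 0.994, -0.0]
force: [-0.8, 1.2, 2.7]
grip_width: 0.594
grip_force: 32.5
```

The force changed from −2 to +2.7 N, so the jar has touched down. Releasing and backing straight up.

>>> send_rows:
  targets:
    - {"offset": [0, 0, 0], "spin": 0}
    - {"offset": [0, 0, 0], "spin": 0}
    - {"offset": [0, 0, 0], "spin": 0}
    - {"offset": [0, 0, 0], "spin": 0}
    - {"offset": [0, 0, 0], "spin": 0}
    - {"offset": [0, 0, 0], "spin": 0}
    - {"offset": [0, 0, 0], "spin": 0}
    - {"offset": [0, 0, 0], "spin": 0}
  grip: 1

```text
time_s: 7.53
eef_pos: [421.6, -304.1, 21.3]
ee_rot: [0.0, 0.113, 0.994, -0.0]
force: [-0.3, 0.6, 1.3]
grip_width: 0.999
grip_force: 0.0
```

>>> send_rows:
  targets:
    - {"offset": [0, 0, 1], "spin": 0}
    - {"offset": [0, 0, 2.5], "spin": 0}
    - {"offset": [0, 0, 5], "spin": 0}
    - {"offset": [0, 0, 8], "spin": 0}
    - {"offset": [0, 0, 11], "spin": 0}
    - {"offset": [0, 0, 14], "spin": 0}
    - {"offset": [0, 0, 16], "spin": -0.06}
    - {"offset": [0, 0, 16], "spin": -0.16}

```text
time_s: 8.2
eef_pos: [422.8, -305.3, 186.5]
ee_rot: [0.003, 0.193, 0.981, -0.003]
force: [0.4, -0.2, 0.6]
grip_width: 0.996
grip_force: 0.0
```

>>> send_rows:
  targets:
    - {"offset": [0, 3, 0], "spin": -0.12}
    - {"offset": [0.5, 6.5, 0], "spin": -0.24}
    - {"offset": [1, 10, 0], "spin": -0.36}
    - {"offset": [2, 13.5, 0], "spin": -0.48}
    - {"offset": [3, 17, 0], "spin": -0.6}
    - {"offset": [4, 20.5, 0], "spin": -0.72}
    - {"offset": [4.5, 24, 0], "spin": -0.84}
    - {"offset": [5, 27, 0], "spin": -0.96}

```text
time_s: 8.87
eef_pos: [471.3, -35.4, 182.1]
ee_rot: [0.0, 0.608, 0.794, 0.0]
force: [0.3, 0.1, 0.1]
grip_width: 0.999
grip_force: 0.0
```

>>> send_rows:
  targets:
    - {"offset": [0, 2.5, 0], "spin": -0.12}
    - {"offset": [0, 4, 0], "spin": -0.24}
    - {"offset": [0, 4.5, 0], "spin": -0.32}
    - {"offset": [0, 4.5, 0], "spin": -0.32}
    - {"offset": [0, 4.5, 0], "spin": -0.32}
    - {"offset": [0, 4.5, 0], "spin": -0.32}
  grip: 0.45

```text
time_s: 9.37
eef_pos: [471.3, 7.2, 181.6]
ee_rot: [0.0, 0.725, 0.689, 0.0]
force: [0.4, 1.2, 0.5]
grip_width: 0.451
grip_force: 0.0
```

```bash
python3 - <<'E'
from h import *
s=ctrl.sense(); p,d=ctrl.capture('wrist'); M=cam2world('wrist',s); W=cloud('wrist',d,M); cv2.imwrite('pics/w2.png',p[:,:,::-1])
Rm=T(s['ee_rot'],[0,0,0])[:3,:3]; print(s['time_s'],np.round(s['eef_pos'],1),np.round(s['joints'],2),'yang',np.arctan2(Rm[1,1],Rm[0,1]),s['grip_width'])
h=cv2.cvtColor(p,cv2.COLOR_RGB2HSV); m=((h[...,0]<8)|(h[...,0]>172))&(h[...,1]>150)&(abs(W[...,2]-87)<8); q=W[m]
if len(q): print('bar',len(q),np.percentile(q,[2,50,98],axis=0).round(1).tolist(),np.polyfit(q[:,1],q[:,0],1))
for r in ctrl.place_of('wrist','lid_handle')[:2]: print(r, onplane('wrist',r['uv'],84,M).round(1))
p,d=ctrl.capture('scene'); W=cloud('scene',d,cam2world('scene')); q=W[(np.hypot(W[...,0]-424,W[...,1]+307)<70)&(abs(W[...,2]-79)<4)]; print('jar top',len(q),q.mean(0).round(1), cv2.minEnclosingCircle(q[:,:2].astype(np.float32)))
cv2.imwrite('pics/s3.png',p[:,:,::-1])
E
```

```text
9.3667 [471.3   7.2 181.6] [-0.23  0.24  1.73 -0.    1.17 -0.18] yang -0.050167856662151886 0.4507282644003942
bar 1301 [[462.4, -36.5, 85.8], [470.6, 12.7, 89.0], [477.8, 55.6, 90.8]] [9.60698866e-02 4.69410941e+02]
{'uv': [277.2, 213.4], 'conf': 0.73} [468.6   7.2  84. ]
jar top 129 [ 425.9 -301.2   78.4] ((424.0998229980469, -299.8855895996094), 25.03292465209961)
```

View pics/s3.png

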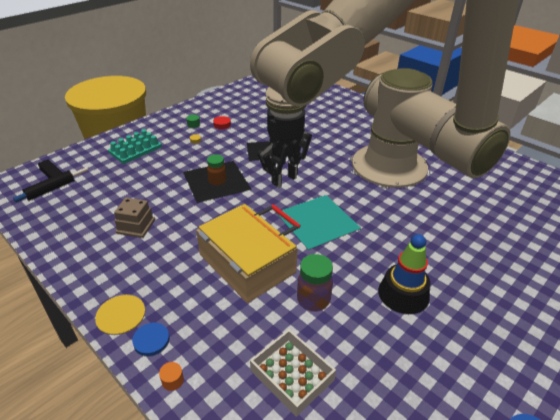

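View pics/w2.png

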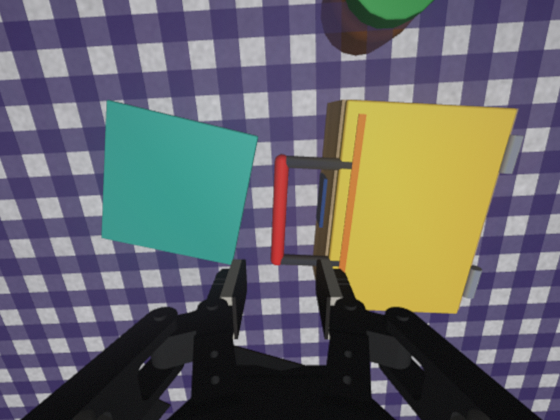

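The jar stands on the mat at scene (216,168), about 6 mm from the mat's centre. The wrist view shows the bar (280,210) clear between the arms. Descending onto the bar.

>>> send_rows:
  targets:
    - {"offset": [0, 0.3, -1.5], "spin": -0.046}
    - {"offset": [0, 0.3, -3.5], "spin": -0.046}
    - {"offset": [0, 0.3, -6], "spin": -0.046}
    - {"offset": [0, 0.3, -8.5], "spin": -0.046}
    - {"offset": [0, 0.3, -10.5], "spin": -0.046}
    - {"offset": [0, 0.3, -11.8], "spin": -0.046}
    - {"offset": [0, 0.3, -11.8], "spin": -0.046}
    - {"offset": [0, 0.3, -11.8], "spin": -0.046}

```text
time_s: 10.18
eef_pos: [471.2, 10.4, 63.3]
ee_rot: [-0.0, 0.741, 0.672, -0.0]
force: [0.4, -0.6, 0.6]
grip_width: 0.451
grip_force: 0.0
```

>>> send_rows:
  targets:
    - {"offset": [0, 0, 0], "spin": 0}
    - {"offset": [0, 0, 0], "spin": 0}
    - {"offset": [0, 0, 0], "spin": 0}
    - {"offset": [0, 0, 0], "spin": 0}
    - {"offset": [0, 0, 0], "spin": 0}
    - {"offset": [0, 0, 0], "spin": 0}
    - {"offset": [0, 0, 0], "spin": 0}
    - {"offset": [0, 0, 0], "spin": 0}
  grip: 0
  squeeze: 40

```text
time_s: 10.85
eef_pos: [470.0, 10.7, 64.2]
ee_rot: [-0.001, 0.741, 0.672, -0.001]
force: [-10.2, -1.7, 10.9]
grip_width: 0.124
grip_force: 39.0
```

```bash
python3 - <<'E'
from h import *
s=ctrl.sense(); print({k:np.round(s[k],3).tolist() for k in ['time_s','eef_pos','ee_rot','force','wrist_torque','grip_width','grip_force']})
p,d=ctrl.capture('wrist'); q,d=ctrl.capture('side')
cv2.imwrite('pics/g1.png',np.hstack([cv2.resize(p,(400,300)),cv2.resize(q[120:300,160:400],(400,300))])[:,:,::-1])
E
```

```text
{'time_s': 10.85, 'eef_pos': [469.951, 10.695, 64.24], 'ee_rot': [-0.001, 0.741, 0.672, -0.001], 'force': [-10.17, -1.656, 10.93], 'wrist_torque': [-0.179, 1.755, -0.013], 'grip_width': 0.124, 'grip_force': 39.035}
```

View pics/g1.png

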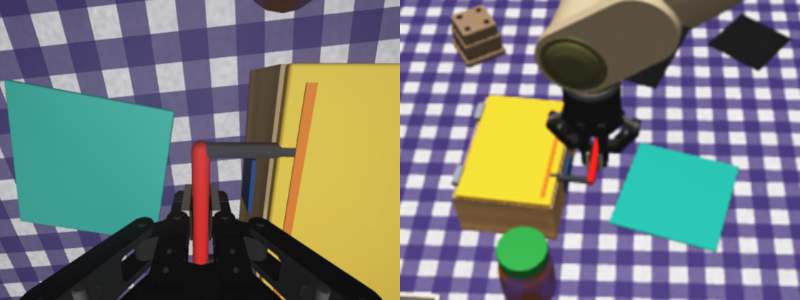

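The bar is gripped: the opening is about 10.5 mm on a 12 mm bar, and the pads straddle it at left view (200,225). Computing the arc rows.

```bash
python3 - <<'E'
import numpy as np
t=np.linspace(0,1,33); s=(t-np.sin(2*np.pi*t)/(2*np.pi))*.35+t*.65; s=np.interp(t,t,s); th=s*1.571
P=lambda a:18.5*np.array([(1-np.cos(a))*.9954,-(1-np.cos(a))*.0958,np.sin(a)])
for k in range(4):
    print(th[8*k+8].round(3),[[round(float(x),2) for x in P(th[8*k+i])-P(th[8*k])] for i in range(1,9)])
E
```

```text
0.305 [[0.01, -0.0, 0.59], [0.04, -0.0, 1.2], [0.09, -0.01, 1.82], [0.17, -0.02, 2.48], [0.27, -0.03, 3.18], [0.42, -0.04, 3.92], [0.61, -0.06, 4.72], [0.85, -0.08, 5.56]]
0.786 [[0.3, -0.03, 0.89], [0.68, -0.07, 1.82], [1.12, -0.11, 2.77], [1.65, -0.16, 3.75], [2.26, -0.22, 4.73], [2.95, -0.28, 5.69], [3.71, -0.36, 6.63], [4.54, -0.44, 7.52]]
1.266 [[0.89, -0.09, 0.84], [1.82, -0.18, 1.6], [2.78, -0.27, 2.3], [3.76, -0.36, 2.91], [4.73, -0.46, 3.44], [5.68, -0.55, 3.88], [6.61, -0.64, 4.26], [7.49, -0.72, 4.56]]
1.571 [[0.84, -0.08, 0.24], [1.63, -0.16, 0.43], [2.37, -0.23, 0.58], [3.06, -0.29, 0.69], [3.72, -0.36, 0.76], [4.34, -0.42, 0.82], [4.94, -0.48, 0.84], [5.53, -0.53, 0.85]]
```

>>> send_rows:
  targets:
    - {"offset": [0, 0, 0.5], "spin": 0}
    - {"offset": [0, 0, 1.2], "spin": 0}
    - {"offset": [0.1, 0, 1.8], "spin": 0}
    - {"offset": [0.2, 0, 2.5], "spin": 0}
    - {"offset": [0.3, 0, 3.2], "spin": 0}
    - {"offset": [0.4, 0, 3.9], "spin": 0}
    - {"offset": [0.6, -0.1, 4.7], "spin": 0}
    - {"offset": [0.85, -0.1, 5.55], "spin": 0}

```text
time_s: 11.62
eef_pos: [477.6, 9.9, 119.1]
ee_rot: [-0.002, 0.741, 0.672, -0.002]
force: [-12.3, -1.2, 0.2]
grip_width: 0.122
grip_force: 38.9
```

>>> send_rows:
  targets:
    - {"offset": [0.25, -0.03, 0.9], "spin": 0}
    - {"offset": [0.6, -0.07, 1.8], "spin": 0}
    - {"offset": [1.05, -0.11, 2.8], "spin": 0}
    - {"offset": [1.6, -0.16, 3.75], "spin": 0}
    - {"offset": [2.2, -0.22, 4.7], "spin": 0}
    - {"offset": [2.9, -0.28, 5.7], "spin": 0}
    - {"offset": [3.65, -0.36, 6.6], "spin": 0}
    - {"offset": [4.5, -0.44, 7.5], "spin": 0}

```text
time_s: 12.28
eef_pos: [521.0, 5.6, 196.1]
ee_rot: [-0.003, 0.741, 0.672, -0.004]
force: [-29.2, -0.1, 23.8]
grip_width: 0.124
grip_force: 40.2
```

A radial force of about 37 N has built up. I'll hold briefly with a small outward shift and re-read it.

>>> send_rows:
  targets:
    - {"offset": [-0.1, 0, 0.1], "spin": 0}
    - {"offset": [-0.2, 0, 0.2], "spin": 0}
    - {"offset": [-0.2, 0, 0.2], "spin": 0}
    - {"offset": [-0.2, 0, 0.2], "spin": 0}

```text
time_s: 12.62
eef_pos: [521.7, 5.5, 197.1]
ee_rot: [-0.001, 0.741, 0.672, -0.001]
force: [-9.8, -0.3, 5.9]
grip_width: 0.127
grip_force: 39.6
```

```bash
python3 - <<'E'
from h import *
s=ctrl.sense(); print({k:np.round(s[k],3).tolist() for k in ['time_s','eef_pos','ee_rot','force','wrist_torque','grip_width','grip_force']})
p,d=ctrl.capture('side'); np.save('side_p2.npy',p); W=cloud('side',d,cam2world('side')); np.save('sideW2.npy',W)
h=cv2.cvtColor(p,cv2.COLOR_RGB2HSV); m=(h[...,0]>20)&(h[...,0]<32)&(h[...,1]>150)&(W[...,2]>80)&(np.hypot(W[...,0]-610,W[...,1])<130); q=W[m]
ax=np.array([.9954,-.0958]); u=q[:,:2]@ax; z=q[:,2]
print(len(q),np.percentile(u,[1,99]),np.percentile(z,[1,99]),'angle',np.arctan2(*np.linalg.svd(np.c_[u-u.mean(),z-z.mean()],full_matrices=False)[2][0][::-1]), u.mean(),z.mean())
m=((h[...,0]<8)|(h[...,0]>172))&(h[...,1]>150)&(W[...,2]>120)&(np.hypot(W[...,0]-525,W[...,1])<90); q=W[m]; print('bar',len(q),(q[:,:2]@ax).mean(),np.median(q,0), np.array(s['eef_pos'])[:2]@ax)
cv2.imwrite('pics/g2.png',np.hstack([cv2.resize(p[60:300,160:480],(640,480))])[:,:,::-1])
E
```

```text
{'time_s': 12.617, 'eef_pos': [521.655, 5.511, 197.137], 'ee_rot': [-0.001, 0.741, 0.672, -0.001], 'force': [-9.796, -0.313, 5.917], 'wrist_torque': [0.059, 1.762, 0.019], 'grip_width': 0.127, 'grip_force': 39.623}
1618 [552.05743108 647.83021883] [ 93.32632907 182.93843102] angle -0.7700345321160521 601.5389146680436 138.37678633407788
bar 139 519.8603785369384 [524.4267452   23.49404157 217.71695484] 518.7277801754319
```

View pics/g2.png

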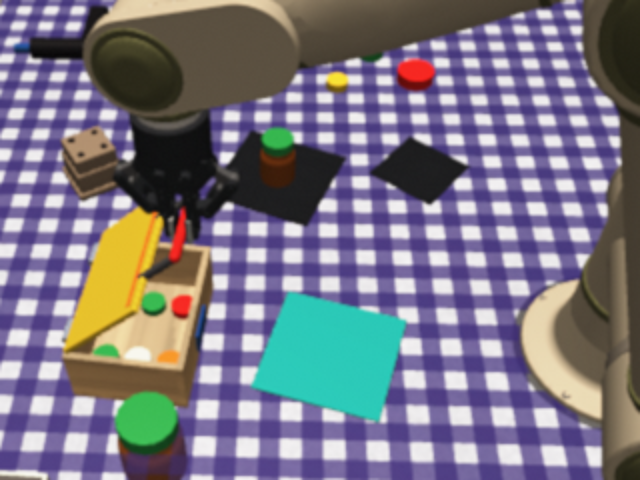

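The lid is at about 0.77 rad with the jar standing on the mat, and the force is down to 11 N. The TCP circle now centres at u 651.8, z 68.6. Recomputing the rest of the arc.

```bash
python3 - <<'E'
import numpy as np
P=lambda a:18.5*np.array([-np.cos(a)*.9954,np.cos(a)*.0958,np.sin(a)])
for ths in [.768+np.array([.02,.05,.085,.125,.165,.205,.245,.285]),1.053+.04*np.arange(1,9),1.373+np.array([.038,.074,.107,.136,.16,.18,.192,.198])]:
    a0={0.788:.768,1.093:1.053,1.411:1.373}[round(ths[0],3)]
    print(ths[-1],[[round(float(x),2) for x in P(a)-P(a0)] for a in ths])
E
```

```text
1.053 [[0.26, -0.02, 0.26], [0.66, -0.06, 0.65], [1.13, -0.11, 1.08], [1.7, -0.16, 1.56], [2.28, -0.22, 2.01], [2.88, -0.28, 2.44], [3.5, -0.34, 2.84], [4.13, -0.4, 3.22]]
1.373 [[0.65, -0.06, 0.35], [1.31, -0.13, 0.68], [1.98, -0.19, 0.98], [2.67, -0.26, 1.25], [3.36, -0.32, 1.5], [4.06, -0.39, 1.72], [4.78, -0.46, 1.9], [5.5, -0.53, 2.06]]
1.571 [[0.69, -0.07, 0.13], [1.34, -0.13, 0.22], [1.95, -0.19, 0.28], [2.48, -0.24, 0.33], [2.92, -0.28, 0.35], [3.29, -0.32, 0.36], [3.51, -0.34, 0.36], [3.62, -0.35, 0.36]]
```

>>> send_rows:
  targets:
    - {"offset": [0.2, -0.02, 0.3], "spin": 0}
    - {"offset": [0.55, -0.06, 0.75], "spin": 0}
    - {"offset": [1.05, -0.1, 1.2], "spin": 0}
    - {"offset": [1.6, -0.15, 1.65], "spin": 0}
    - {"offset": [2.2, -0.2, 2.1], "spin": 0}
    - {"offset": [2.8, -0.3, 2.55], "spin": 0}
    - {"offset": [3.4, -0.35, 2.95], "spin": 0}
    - {"offset": [4.05, -0.4, 3.3], "spin": 0}

```text
time_s: 13.33
eef_pos: [563.6, 1.3, 231.0]
ee_rot: [0.0, 0.741, 0.672, 0.0]
force: [-2.9, 0.4, 2.8]
grip_width: 0.121
grip_force: 40.1
```

>>> send_rows:
  targets:
    - {"offset": [0.65, -0.06, 0.35], "spin": 0}
    - {"offset": [1.3, -0.13, 0.7], "spin": 0}
    - {"offset": [2, -0.2, 1], "spin": 0}
    - {"offset": [2.65, -0.25, 1.25], "spin": 0}
    - {"offset": [3.35, -0.3, 1.5], "spin": 0}
    - {"offset": [4.05, -0.4, 1.7], "spin": 0}
    - {"offset": [4.8, -0.45, 1.9], "spin": 0}
    - {"offset": [5.5, -0.55, 2.05], "spin": 0}

```text
time_s: 14.0
eef_pos: [619.1, -4.2, 251.0]
ee_rot: [0.001, 0.741, 0.672, 0.001]
force: [-2.2, 2.0, 10.1]
grip_width: 0.123
grip_force: 41.5
```

>>> send_rows:
  targets:
    - {"offset": [0.65, -0.07, 0.15], "spin": 0}
    - {"offset": [1.3, -0.13, 0.25], "spin": 0}
    - {"offset": [1.9, -0.2, 0.35], "spin": 0}
    - {"offset": [2.4, -0.24, 0.4], "spin": 0}
    - {"offset": [2.85, -0.28, 0.4], "spin": 0}
    - {"offset": [3.2, -0.32, 0.4], "spin": 0}
    - {"offset": [3.4, -0.34, 0.4], "spin": 0}
    - {"offset": [3.5, -0.34, 0.4], "spin": 0}

```text
time_s: 14.67
eef_pos: [654.1, -7.7, 254.4]
ee_rot: [0.001, 0.741, 0.672, 0.001]
force: [0.5, -0.2, 5.1]
grip_width: 0.119
grip_force: 41.3
```

>>> send_rows:
  targets:
    - {"offset": [0, 0, 0], "spin": 0}
    - {"offset": [0, 0, 0], "spin": 0}
    - {"offset": [0, 0, 0], "spin": 0}
    - {"offset": [0, 0, 0], "spin": 0}
    - {"offset": [0, 0, 0], "spin": 0}
    - {"offset": [0, 0, 0], "spin": 0}

```text
time_s: 15.17
eef_pos: [653.9, -7.7, 254.4]
ee_rot: [0.001, 0.741, 0.672, 0.001]
force: [-0.5, 0.4, 5.5]
grip_width: 0.116
grip_force: 41.3
```

```bash
python3 - <<'E'
from h import *
s=ctrl.sense(); print({k:np.round(s[k],3).tolist() for k in ['time_s','eef_pos','force','grip_width','grip_force']}, 'u',np.array(s['eef_pos'])[:2]@[.9954,-.0958])
ax=np.array([.9954,-.0958])
for n in ['scene','side']:
    p,d=ctrl.capture(n); W=cloud(n,d,cam2world(n)); h=cv2.cvtColor(p,cv2.COLOR_RGB2HSV)
    m=(h[...,0]>18)&(h[...,0]<34)&(h[...,1]>120)&(W[...,2]>95)&(np.hypot(W[...,0]-650,W[...,1])<120)
    m=cv2.erode(m.astype(np.uint8),np.ones((3,3)))>0; q=W[m]
    if len(q)>20:
        u=q[:,:2]@ax; z=q[:,2]; k=np.polyfit(z,u,1); r=u-np.polyval(k,z); g=abs(r)<5; k=np.polyfit(z[g],u[g],1); print(n,len(q),g.sum(),'tilt from vertical (+ = past)',np.arctan(k[0]).round(3),'u at z84',np.polyval(k,84).round(1),z.min(),z.max())
    j=W[(np.hypot(W[...,0]-424,W[...,1]+307)<60)&(abs(W[...,2]-79)<4)]; print('jar',len(j),j.mean(0).round(1) if len(j) else '')
    cv2.imwrite(f'pics/end_{n}.png',p[:,:,::-1])
E
```

```text
{'time_s': 15.167, 'eef_pos': [653.93, -7.68, 254.444], 'force': [-0.48, 0.396, 5.525], 'grip_width': 0.116, 'grip_force': 41.348} u 651.6571794655431
scene 1759 1759 tilt from vertical (+ = past) -0.006 u at z84 656.0 99.51278243840386 223.62839069688698
jar 0 
side 1079 1077 tilt from vertical (+ = past) 0.012 u at z84 647.5 104.05223930503496 265.8308161178751
jar 147 [ 424.  -302.5   78.9]
```

View pics/end_scene.png

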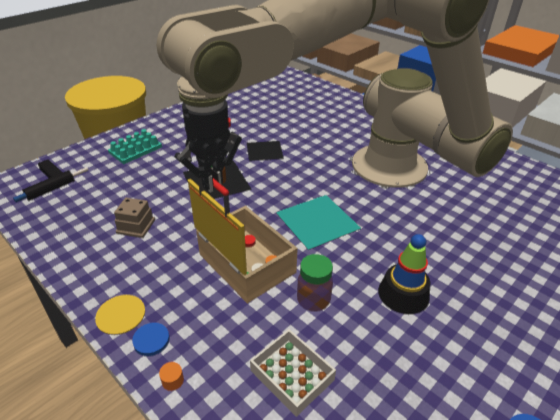

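Both cameras put the lid within about 0.01 rad of upright: its face is edge-on at (218,225), gripped at (215,185). The jar is still on the mat in the side view. I'll hold a little longer, then hand in.

>>> send_rows:
  targets:
    - {"offset": [0, 0, 0], "spin": 0}
    - {"offset": [0, 0, 0], "spin": 0}
    - {"offset": [0, 0, 0], "spin": 0}
    - {"offset": [0, 0, 0], "spin": 0}
    - {"offset": [0, 0, 0], "spin": 0}
    - {"offset": [0, 0, 0], "spin": 0}
    - {"offset": [0, 0, 0], "spin": 0}
    - {"offset": [0, 0, 0], "spin": 0}

```text
time_s: 15.93
eef_pos: [653.9, -7.7, 254.4]
ee_rot: [0.001, 0.741, 0.672, 0.001]
force: [-0.8, 0.6, 5.5]
grip_width: 0.12
grip_force: 41.3
```

```bash
python3 -c "
from rig import ctrl
print(ctrl.sense()['eef_pos'],ctrl.sense()['grip_force']); print(ctrl.finish_job())"
```

```text
[653.91191619  -7.66694587 254.43713755] 41.34799003601074
the job is handed in; nothing more can be done
None
```

I handed the job in at about 16 s: the jar stands on the dark mat about 5 mm from its centre, and the lid is gripped by its bar within about 0.01 rad of straight up; no verdict was returned.

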